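# Reset the portion on the blue yoghurt doser

### The arm

A 6-joint arm with a two-finger parallel gripper is mounted at the origin on the work surface. World frame = base frame: x ahead of the robot, y to its left, z up, the work surface at z = 0. Lengths are in mm, angles in rad, forces in N, time in s.
With the tool pointing down it reaches from about 350 to 975 mm from the base axis. Payload 7.1 kg.
Tool frame: the origin (TCP) lies between the finger pads; the fingertips stand 17 mm ahead of it and the grasp point (between the pads) lies 2 mm behind it; z points along the fingers, y is the line along which they close (so a half turn about z gives the same grasp; the last joint's range is limited). The gripper opens to 88 mm and grips with 3 to 60 N. Pads are 20 mm wide; open, the fingers measure 115 mm over their backs; the gripper's body (75 mm by 178 mm) begins 61 mm behind the grasp point.
Start: joints at [1.097, 0.423, 1.63, -0, 1.089, -0.019], TCP at [274.519, 561.466, 239.675] pointing down, gripper open.
Joint ranges: [-3, 3], [-0.9, 2.11], [0.09, 2.58], [-1.31, 4.45], [0.11, 2.69], [-2.54, 2.54]. Speed limits (rad/s): [2.39, 2.39, 3.01, 3.14, 3.14, 3.14].

### API

Orientations are given as a rotation vector (axis times angle).
In Python, from workcell import ctrl, get_image gives the robot as it stands (ctrl), with the cameras as plain functions.
- The arm moves only by the shell command python3 jog.py 'ROWS' [OPENING]. ROWS is a JSON list of rows, 1 to 5 of them, each of 6 numbers: dx, dy, dz in mm, then a rotation vector rx, ry, rz in rad; each row shifts and turns the commanded pose from where the row before left it, along the tool's axes as they then stand; what a row does not reach is not made up. A row lasts 1/12 s, in which the tool goes at most 41.7 mm and 0.125 rad, less where a joint would pass 70% of its speed; a pose out of reach is approached as far as the arm can. OPENING is the finger opening in mm, set as the command begins (- or left out keeps the last). The fingers move at their own pace and stop on an object; the grip force is fixed at half the most. Time passes only in rows, so rows that do not move let the fingers close. It prints the time, the measured TCP pose, the force, the opening and the grip force at its end.
- ctrl.get_obs(): the state, without advancing time (a new reading comes with each control period).
- get_image(name): name is "side" or "top" or "wrist"; returns a dict with "img" (400x640x3 uint8, red, green, blue), "fx", "fy", "cx", "cy" (pixels), "R" (3x3) and "t" (3): a world point X has camera coordinates R X + t. Camera axes: x right, y down, z forward; pixel columns grow to the right and rows downward; lengths in mm; the calibration is good to about 2 mm. The wrist camera is an equidistant fisheye: a pixel r from the principal point sees the ray r / f radians off the axis. A picture is of the moment at which its call begins. There is no depth.
- ctrl.close_job(): hands the job in; it is judged then, once.
The state is a dict: "t": time; "qpos": joint angles; "qvel": joint speeds; "joint_torque": joint torques, N m; "ee_pos": TCP position; "orientation": TCP orientation; "ft_force": force on the tool from outside, world axes, zero at the start; "moment": the same for the moment, N m; "width": finger opening in mm; "grasp_force": force on a finger pad.
Only numpy, scipy, OpenCV 4.12 (cv2) and the standard library are available. Lean on these libraries where they do the work, as an engineer would, in place of code of your own. Each camera call takes 0.05 s, during which the arm holds its last target. There are 200 camera calls.

### The job

On the blue yoghurt doser, loosen the lock ring by swinging its handle well round counterclockwise; only then turn the blue dose knob until its pointer aims at the green tab on the dial, and swing the ring's handle fully back clockwise to lock the setting and let go. Never turn the knob while the ring is tight, and leave the red doser alone.

Things in the scene. Friction and masses are not known exactly. Their poses are not given: they have to be found in the camera images.
- doser: The blue doser: a fixed aluminium drum, 130 mm across, white dial on top 62 mm above the table; on its upright axis sit a blue lock ring and, above it, a blue dose knob. Pipe stubs at 30 mm height reach 105 mm out along its x and 100 mm along its y. Origin: on the axis, at the table top; z up, x towards the middle tick of the dial. All angles below count counterclockwise from above.
- lock_ring (a joint): The blue lock ring, 68 mm across, 62 to 80 mm above the table, turning about the doser's axis. Value in rad: 0 = tight at its stop, grows counterclockwise as it is loosened, to a stop at 1.2; loose from 0.7. It stays where it is left. In the doser's frame its handle post stands at the angle -2.4 rad + this value, 80 mm from the axis.
- lock_ring_post (a point): Centre of the top of the ring's handle: an upright round blue post, 16 mm in diameter, top 110 mm above the table, standing clear for 34 mm above a flat arm (14 mm wide) that joins it to the ring. Moving it round takes about 4 to 5 N.
- dose_knob (a joint): The blue dose knob on the doser's axis. Value in rad: angle of its pointer from the doser's x, counterclockwise positive, stops at -1.2 and 1.2. It turns lightly (0.06 N m) and stays where it is left. Turn it only with the ring loose (0.7 or more): turning it while the ring is tight would strip the thread and fails the job.
- dose_knob_grip (a point): On the knob's axis, 125 mm above the table, in its blue bar grip: 44 mm long, 14 mm thick, from 100 to 130 mm above the table, on a dark disc 48 mm across. Its x lies along the bar and the black pointer, which reaches 55 mm out at 94 mm height.
- dose_tab: The green tab clipped on the rim of the blue doser's dial, 24 x 13 mm, 4 mm high: the wanted setting. Fixed. Origin: on the doser's axis at dial height (62 mm); its x points from the axis through the tab, 50 to 74 mm out. At the start it lies 0.6 to 1.35 rad counterclockwise of the pointer.
- red_ring_post (a point): Top of the handle post on the other doser, which is the same but with red ring and knob and no green tab. 110 mm above the table, 80 mm from the red doser's axis. Leave it alone.
- red_knob_pointer (a point): Tip of the black pointer on the red doser's knob, 55 mm from that doser's axis, 94 mm above the table. Leave it alone.

How it is judged (in metres and radians):
On the way, in this order (a step that is already met when the one before it is completed fails the run):
1. the blue lock ring is loosened (0.7 rad or more) (value of joint lock_ring above 0.7 rad), for 0.1 s.
2. with the ring loose, the pointer is turned to within 10 degrees of the green tab (value of joint lock_ring above 0.6 rad and angle between the x axis of dose_knob_grip and the x axis of dose_tab, either way round below 0.175 rad), for 0.2 s.
At the end, for the whole second after the job is handed in: the blue lock ring is tight again (within 0.15 rad of its stop) and the blue knob's pointer aims at the green tab within 10 degrees (value of joint lock_ring below 0.15 rad and angle between the x axis of dose_knob_grip and the x axis of dose_tab, either way round below 0.175 rad); the robot touches nothing.
It fails at once if the red doser's ring or knob is turned (its post or its pointer's tip moved more than 15 mm) (distance of any of red_ring_post, red_knob_pointer from where it was at the start of the episode above 0.015 m).
It fails at once if the blue knob is turned (faster than 0.3 rad/s) while the ring is tight (below 0.3 rad) (value of joint lock_ring below 0.3 rad and (velocity of joint dose_knob above 0.3 rad/s or velocity of joint dose_knob below -0.3 rad/s)).
It also fails if it takes over 59 s, if anything falls off the work surface, if the arm or the gripper's body presses on something with over 40 N, if the wrist force passes 120 N, or if a joint passes its speed limit or range.

## Working session

There is one attempt and no reset: what is moved stays moved. The work goes in short steps, Python scripts to look and compute and a shell command to move; the robot and the scene stay as the last step left them, time stands still between calls to the robot, and variables do not carry over. Pictures are saved under pics/ and viewed, at most 10 in all, crops included, and the job is handed in when it is done.

```bash
ls; mkdir -p pics; python3 - <<'E'
from workcell import ctrl, get_image
import cv2
for n in ("top","side"):
    d=get_image(n); cv2.imwrite(f"pics/{n}0.png",d["img"][:,:,::-1])
    print(n,d["fx"],d["cx"],d["cy"],d["R"],d["t"])
o=ctrl.get_obs(); print(o["t"],o["ee_pos"],o["orientation"])
E
```

```text
jog.py
pics
workcell.py
top 415.6303610459427 327.3673208986685 201.66493096214123 [[-3.03660421e-03 -9.99995373e-01 -1.81447815e-04]
 [-9.96121286e-01  3.04079636e-03 -8.79382552e-02]
 [ 8.79384001e-02 -8.62896448e-05 -9.96125911e-01]] [-26.69107031 527.59404549 862.79665024]
side 395.0588112127522 323.1038665210568 204.01949648047903 [[-0.99897087  0.03974586 -0.02185098]
 [ 0.03974635  0.53503893 -0.84389192]
 [-0.02185008 -0.84389194 -0.53606806]] [521.69882617  96.92452349 757.12806152]
0.1 [274.31655846 561.05895525 238.98536457] [-7.08233493e-01 -3.06035416e+00  2.09121213e-03]
```

View pics/top0.png

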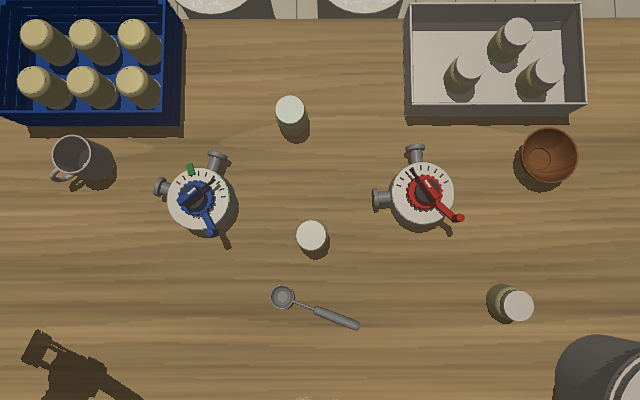

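View pics/side0.png

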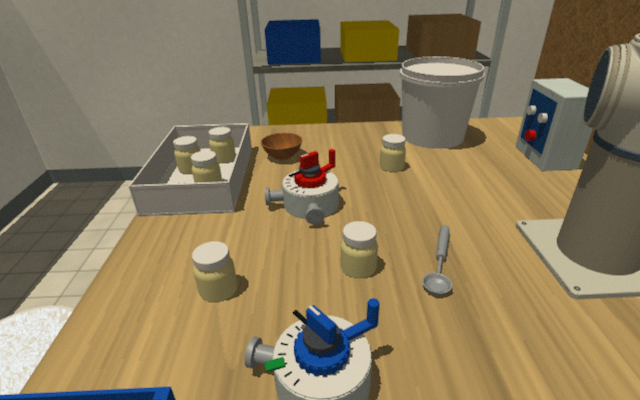

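The top view shows the blue doser at about (199,199), its post at (211,232), the green tab at (192,169) and the pipe stubs at (217,158) and (160,186). The red doser is far away, near (424,195). I'll enlarge the blue doser.

```bash
cat > h.py <<'E'
import numpy as np, cv2
from workcell import ctrl, get_image
def pix(d,uv,z):
    r=d["R"].T@np.array([(uv[0]-d["cx"])/d["fx"],(uv[1]-d["cy"])/d["fy"],1]); c=-d["R"].T@d["t"]
    return c+r*(z-c[2])/r[2]
def proj(d,X):
    p=d["R"]@np.asarray(X,float)+d["t"]; return np.array([d["fx"]*p[0]/p[2]+d["cx"],d["fy"]*p[1]/p[2]+d["cy"]])
E
python3 - <<'E'
from h import *
t=get_image("top"); s=get_image("side")
a=cv2.resize(t["img"][145:245,150:245],None,fx=5.5,fy=5.5,interpolation=cv2.INTER_CUBIC)
b=cv2.resize(s["img"][290:400,235:395],None,fx=3.6,fy=3.6,interpolation=cv2.INTER_CUBIC)
cv2.imwrite("pics/tc.png",a[:,:,::-1]);cv2.imwrite("pics/sc.png",b[:,:,::-1])
for n,d in (("t",t),("s",s)):
    i=d["img"].astype(int); m=(i[...,1]>i[...,0]*1.6)&(i[...,1]>i[...,2]*1.3)&(i[...,1]>50)
    v,u=np.nonzero(m); print(n,len(u),u.mean(),v.mean(),pix(d,(u.mean(),v.mean()),65))
E
```

```text
t 66 189.95454545454547 169.13636363636363 [591.46690981 252.53625431  65.        ]
s 193 274.2176165803109 364.01554404145077 [592.313146  252.8081399  65.       ]
```

View pics/tc.png

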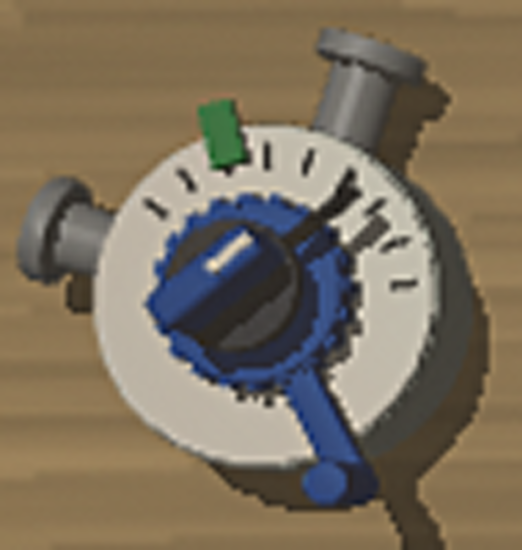

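View pics/sc.png

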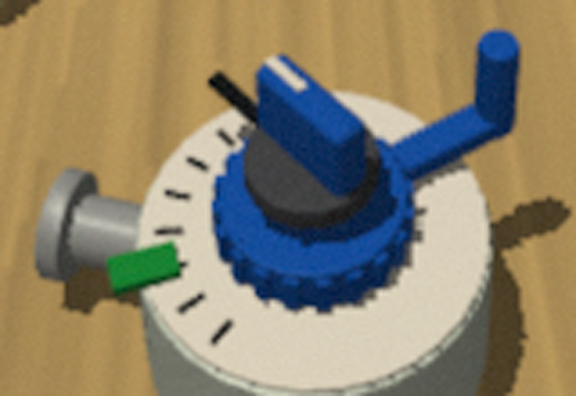

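The crops show these positions:

| Feature | Top crop | Side crop |
|---|---|---|
| Post top | (325,482) | (498,42) |
| Pointer tip | (350,176) | (215,78) |
| Dial circle | centre about (266,294) | – |
| Bar top | centre about (213,274) | centre about (310,115) |

```bash
python3 - <<'E'
from h import *
t=get_image("top"); s=get_image("side")
T=lambda x,y:((x+.5)/5.5-.5+150,(y+.5)/5.5-.5+145)
S=lambda x,y:((x+.5)/3.6-.5+235,(y+.5)/3.6-.5+290)
for n,a,b,z in (("post",(325,482),(498,42),110),("tip",(350,176),(215,78),94),("bar",(213,274),(310,115),130),("xpipe",(370,55),None,30),("ypipe",(45,235),(55,238),30),("dial",(266,294),None,62)):
    print(n,pix(t,T(*a),z).round(1), pix(s,S(*b),z).round(1) if b else "")
# dial axis: white dial fit in top
i=t["img"][145:245,150:245].astype(int); m=((i.min(2)>150)&(i.max(2)-i.min(2)<45)).astype(np.uint8)
c,_=cv2.findContours(m,0,1); h=cv2.convexHull(max(c,key=cv2.contourArea))
e=cv2.fitEllipse(h); print(e); print(pix(t,(e[0][0]+150,e[0][1]+145),62))
E
```

```text
post [461.9 198.6 110. ] [461.9 197.9 110. ]
tip [571.6 196.6  94. ] [566.5 194.3  94. ]
bar [532.6 232.7 130. ] [531.9 245.2 130. ]
xpipe [628.6 207.5  30. ] 
ypipe [558.6 331.5  30. ] [631.6 212.5  30. ]
dial [532.3 235.7  62. ] 
((47.520782470703125, 53.02791976928711), (59.67860794067383, 62.274131774902344), 49.490264892578125)
[532.34500655 236.55171667  62.        ]
```

```bash
cat >> h.py <<'E'
from scipy.spatial.transform import Rotation as Ro
def go(target,yaw):
    "offset to a target in tool axes (before turning), and rz to bring tool y to world angle yaw"
    o=ctrl.get_obs(); M=Ro.from_rotvec(o["orientation"]).as_matrix(); y=np.arctan2(M[1,1],M[0,1])
    print("t",round(o["t"],2),"pos",np.round(o["ee_pos"],1),"yaw %.3f"%y,"tilt",M[:2,2].round(3),"d",(M.T@(np.array(target)-o["ee_pos"])).round(1),"rz %.3f"%(y-yaw),"F",np.round(o["ft_force"],1),"w",round(o["width"],1),"q6 %.2f"%o["qpos"][5])
E
python3 jog.py '[[-22,-16.2,0,0,0,0.12],[0,0,0,0,0,0.12],[0,0,0,0,0,0.12],[0,0,0,0,0,0.12],[0,0,0,0,0,0.12]]' 40
python3 jog.py '[[0,0,0,0,0,0.12],[0,0,0,0,0,0.12],[0,0,0,0,0,0.12],[0,0,0,0,0,0.12],[0,0,0,0,0,0.12]]'
python3 jog.py '[[0,0,0,0,0,0.12],[0,0,0,0,0,0.12],[0,0,0,0,0,0.12],[0,0,0,0,0,0.12],[0,0,0,0,0,0.12]]'
python3 -c "
from h import *
go((461.9,198.4,150),-1.081)"
```

```text
t: 0.72
ee_pos: [287.3, 537.1, 239.7]
orientation: [-1.59, -2.71, 0.0]
ft_force: [-1.0, -1.0, 0.1]
width: 57.8
grasp_force: 0.0
t: 1.13
ee_pos: [287.1, 537.2, 239.6]
orientation: [2.319, 2.119, -0.0]
ft_force: [-0.2, -0.5, 0.2]
width: 40.1
grasp_force: 0.0
t: 1.55
ee_pos: [287.2, 537.2, 239.6]
orientation: [2.842, 1.339, -0.0]
ft_force: [0.1, -0.4, -0.2]
width: 40.2
grasp_force: 0.0
t 1.55 pos [287.2 537.2 239.6] yaw -0.690 tilt [-0. -0.] d [-150.1  350.4   89.7] rz 0.391 F [ 0.1 -0.4 -0.2] w 40.2 q6 1.75
```

```bash
R='[-10.7,25,0,0,0,0]'
python3 jog.py '[[-10.7,25,0,0,0,0],[-10.7,25,0,0,0,0],[-10.7,25,0,0,0,0],[-10.7,25,0,0,0,0],[-10.7,25,0,0,0,0]]' >/dev/null
python3 jog.py '[[-10.7,25,0,0,0,0],[-10.7,25,0,0,0,0],[-10.7,25,0,0,0,0],[-10.7,25,0,0,0,0],[-10.7,25,0,0,0,0]]' >/dev/null
python3 jog.py '[[-10.7,25,0,0,0,0],[-10.7,25,0,0,0,0],[-10.7,25,0,0,0,0],[-10.7,25,0,0,0,0],[0,0,0,0,0,0]]' >/dev/null
python3 jog.py '[[0,0,22,0,0,0.1],[0,0,22,0,0,0.1],[0,0,22,0,0,0.1],[0,0,22,0,0,0.09],[0,0,0,0,0,0]]'
python3 -c "
from h import *
go((461.9,198.4,100),-1.081)"
```

```text
t: 3.22
ee_pos: [461.2, 199.4, 148.3]
orientation: [3.046, 0.767, -0.01]
ft_force: [-0.5, -0.2, 0.2]
width: 40.1
grasp_force: 0.0
t 3.22 pos [461.2 199.4 148.3] yaw -1.077 tilt [-0.006 -0.002] d [ 0.4  1.3 48.3] rz 0.004 F [-0.5 -0.2  0.2] w 40.1 q6 1.46
```

```bash
python3 jog.py '[[0.2,0.5,12,0,0,0],[0.2,0.5,12,0,0,0],[0,0,12,0,0,0],[0,0,12,0,0,0],[0,0,0,0,0,0]]'
python3 jog.py '[[0,0,0,0,0,0],[0,0,0,0,0,0],[0,0,0,0,0,0],[0,0,0,0,0,0],[0,0,0,0,0,0]]' 10
python3 - <<'E'
from h import *
go((461.9,198.4,100),-1.081)
s=get_image("side")["img"][200:400,200:460]
cv2.imwrite("pics/s1.png",cv2.resize(s,None,fx=2.5,fy=2.5)[:,:,::-1])
E
```

```text
t: 3.63
ee_pos: [463.8, 199.4, 103.0]
orientation: [3.044, 0.777, -0.003]
ft_force: [-1.1, -0.4, -0.5]
width: 39.7
grasp_force: 0.0
t: 4.05
ee_pos: [465.0, 199.7, 104.5]
orientation: [-3.045, -0.772, -0.002]
ft_force: [-1.3, 1.2, 4.4]
width: 15.1
grasp_force: 30.0
t 4.05 pos [465.  199.7 104.5] yaw -1.074 tilt [0.001 0.001] d [-3.3 -0.3  4.5] rz 0.007 F [-1.3  1.2  4.4] w 15.1 q6 1.46
```

View pics/s1.png

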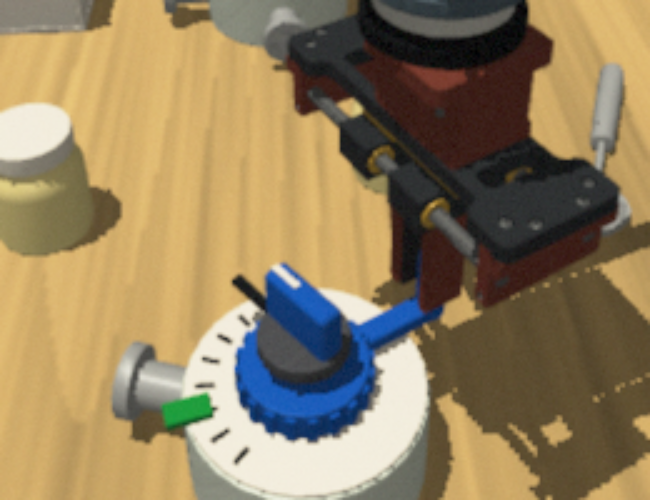

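The picture shows the fingers closed on the post at about (430,270), with width 15 and the grip holding. I'll swing it counterclockwise now.

```bash
python3 jog.py '[[0.4,8,0,0,0,-0.1],[0.4,8,0,0,0,-0.1],[0.4,8,0,0,0,-0.1],[0.4,8,0,0,0,-0.1],[0.4,8,0,0,0,-0.1]]'
python3 - <<'E'
from h import *
a=-2.652+0.5; go((532.3+80*np.cos(a),235.8+80*np.sin(a),100),a+np.pi/2)
E
```

```text
t: 4.52
ee_pos: [492.3, 171.2, 104.5]
orientation: [-2.755, -1.507, -0.004]
ft_force: [-2.0, 10.0, 3.8]
width: 15.2
grasp_force: 30.0
t 4.52 pos [492.3 171.2 104.5] yaw -0.569 tilt [0.001 0.002] d [-4.  -2.1  4.5] rz 0.012 F [-2.  10.   3.8] w 15.2 q6 0.88
```

```bash
python3 jog.py '[[0,8,0,0,0,-0.1],[0,8,0,0,0,-0.1],[0,8,0,0,0,-0.1],[0,8,0,0,0,-0.1],[0,8,0,0,0,-0.1]]'
python3 jog.py '[[0,5,0,0,0,-0.05],[0,0,0,0,0,0]]'
python3 - <<'E'
from h import *
a=-2.652+1.05; go((532.3+80*np.cos(a),235.8+80*np.sin(a),100),a+np.pi/2)
s=get_image("top")["img"][130:260,110:290]
cv2.imwrite("pics/t2.png",cv2.resize(s,None,fx=4,fy=4)[:,:,::-1])
E
```

```text
t: 4.93
ee_pos: [529.4, 159.6, 104.4]
orientation: [-2.297, -2.139, -0.009]
ft_force: [-5.3, 30.1, 0.7]
width: 15.5
grasp_force: 30.0
t: 5.1
ee_pos: [534.9, 159.7, 104.5]
orientation: [-2.245, -2.194, -0.01]
ft_force: [-0.5, 25.1, -0.4]
width: 15.0
grasp_force: 30.0
t 5.1 pos [534.9 159.7 104.5] yaw -0.023 tilt [0.003 0.007] d [-4.  -5.   4.4] rz 0.008 F [-0.5 25.1 -0.4] w 15.0 q6 0.28
```

View pics/t2.png

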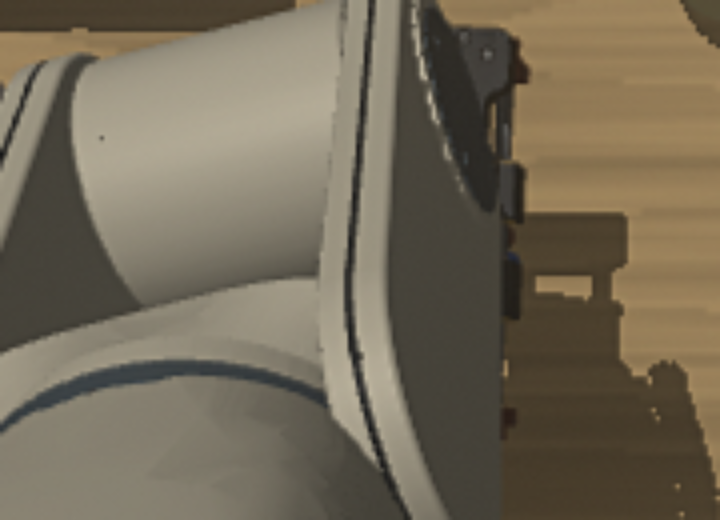

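The arm blocks the top view. The measured tool position puts the ring at about 1.1 rad, so I'll release and lift.

```bash
python3 jog.py '[[0,0,0,0,0,0],[0,0,0,0,0,0],[0,0,0,0,0,0],[0,0,-10,0,0,0],[0,0,-10,0,0,0]]' 40
python3 jog.py '[[0,0,-20,0,0,0],[0,0,-20,0,0,0],[0,0,-20,0,0,0],[0,0,0,0,0,0],[0,0,0,0,0,0]]'
python3 - <<'E'
from h import *
go((532.3,235.8,180),-.83+np.pi/2)
s=get_image("side"); i=s["img"]
cv2.imwrite("pics/s2.png",cv2.resize(i[230:400,220:420],None,fx=3.5,fy=3.5,interpolation=cv2.INTER_CUBIC)[:,:,::-1])
for r in (1.0,1.1,1.2):
  a=-2.652+r; print(r,(proj(s,(532.3+80*np.cos(a),235.8+80*np.sin(a),110))-(220,230))*3.5)
for a in(-.76,-.83,-.9): print(a,(proj(s,(532.3+55*np.cos(a),235.8+55*np.sin(a),94))-(220,230))*3.5)
for k in((20,7),(20,-7),(-20,7),(-20,-7)):
  c,n=np.cos(-.83),np.sin(-.83); print(k,(proj(s,(532.3+k[0]*1.1*c-k[1]*n,235.8+k[0]*1.1*n+k[1]*c,130))-(220,230))*3.5)
E
```

```text
t: 5.57
ee_pos: [532.9, 154.8, 123.9]
orientation: [-2.248, -2.194, 0.002]
ft_force: [0.2, -0.8, 1.0]
width: 40.1
grasp_force: 0.0
t: 5.98
ee_pos: [534.3, 155.3, 185.6]
orientation: [2.247, 2.193, 0.005]
ft_force: [-0.5, -0.2, -0.1]
width: 40.0
grasp_force: 0.0
t 5.98 pos [534.3 155.3 185.6] yaw -0.024 tilt [0.003 0.001] d [80.4 -4.   5.6] rz -0.765 F [-0.5 -0.2 -0.1] w 40.0 q6 0.29
1.0 [361.43255005 179.38425794]
1.1 [341.51564663 179.82567717]
1.2 [321.67023772 181.6618412 ]
-0.76 [245.29422967 292.5733578 ]
-0.83 [252.69136182 286.83159934]
-0.9 [260.48531699 281.51264778]
(20, 7) [292.67587143 276.50797436]
(20, -7) [321.62608275 255.12341173]
(-20, 7) [381.88324499 346.64769237]
(-20, -7) [410.92552455 322.80956129]
```

View pics/s2.png

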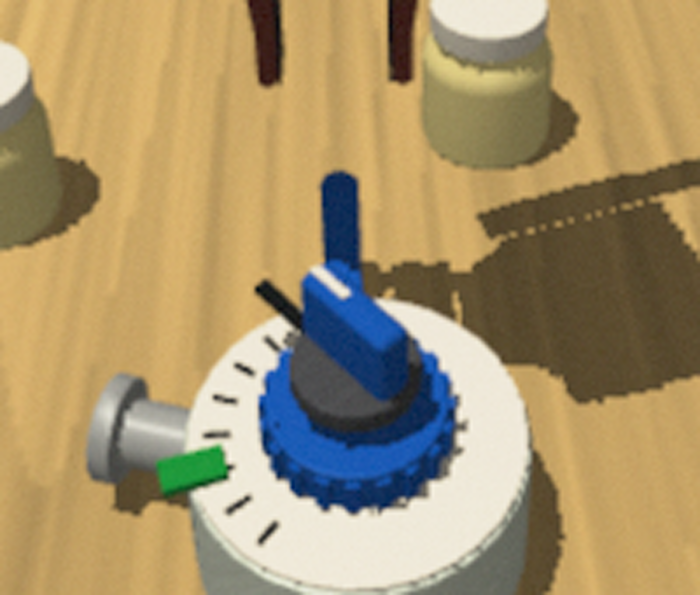

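The post is at (340,181), so the ring is at about 1.1 rad. The bar is clear and the pointer tip is at (263,289), about -0.87 rad in the world frame. Next I grip the knob.

```bash
python3 jog.py '[[20.1,-1,0,0,0,0],[20.1,-1,0,0,0,0],[20.1,-1,0,0,0,0],[20.1,-1,0,0,0,0],[0,0,0,0,0,-0.12]]' >/dev/null
python3 jog.py '[[0,0,0,0,0,-0.12],[0,0,0,0,0,-0.12],[0,0,0,0,0,-0.12],[0,0,0,0,0,-0.12],[0,0,0,0,0,-0.125]]' >/dev/null
python3 jog.py '[[0,0,5,0,0,0],[0,0,5,0,0,0],[0,0,5,0,0,0],[0,0,0,0,0,0]]'
python3 -c "
from h import *
go((532.3,235.8,125),.7)"
```

```text
t: 7.2
ee_pos: [530.3, 235.4, 166.8]
orientation: [-1.326, -2.846, 0.003]
ft_force: [-0.2, -0.1, -0.5]
width: 40.2
grasp_force: 0.0
t 7.2 pos [530.3 235.4 166.8] yaw 0.698 tilt [-0.003 -0.001] d [-1.   1.9 41.8] rz -0.002 F [-0.2 -0.1 -0.5] w 40.2 q6 -0.30
```

```bash
python3 jog.py '[[-0.5,1,10,0,0,0],[-0.5,1,10,0,0,0],[0,0,10,0,0,0],[0,0,10,0,0,0],[0,0,0,0,0,0]]'
python3 jog.py '[[0,0,0,0,0,0],[0,0,0,0,0,0],[0,0,0,0,0,0],[0,0,0,0,0,0],[0,0,0,0,0,0]]' 8
python3 -c "
from h import *
go((532.3,235.8,125),1.847)"
```

```text
t: 7.62
ee_pos: [532.1, 235.7, 126.0]
orientation: [-1.323, -2.847, 0.005]
ft_force: [-0.6, 0.6, -0.3]
width: 40.1
grasp_force: 0.0
t: 8.03
ee_pos: [532.6, 235.5, 129.1]
orientation: [-1.323, -2.848, 0.004]
ft_force: [-4.0, -3.8, 2.3]
width: 13.7
grasp_force: 30.0
t 8.03 pos [532.6 235.5 129.1] yaw 0.701 tilt [-0.002 -0.002] d [ 0.4 -0.1  4.1] rz -1.146 F [-4.  -3.8  2.3] w 13.7 q6 -0.30
```

```bash
python3 jog.py '[[0,0,0,0,0,-0.1],[0,0,0,0,0,-0.1],[0,0,0,0,0,-0.1],[0,0,0,0,0,-0.1],[0,0,0,0,0,-0.1]]'
python3 jog.py '[[0,0,0,0,0,-0.1],[0,0,0,0,0,-0.1],[0,0,0,0,0,-0.1],[0,0,0,0,0,-0.1],[0,0,0,0,0,-0.1]]'
python3 jog.py '[[0,0,0,0,0,-0.1],[0,0,0,0,0,-0.045],[0,0,0,0,0,0],[0,0,0,0,0,0],[0,0,0,0,0,0]]'
python3 -c "
from h import *
go((532.3,235.8,125),1.847); print(ctrl.get_obs()['moment'])"
```

```text
t: 8.45
ee_pos: [533.0, 236.0, 129.1]
orientation: [-0.57, -3.089, 0.001]
ft_force: [-1.8, -1.4, 2.3]
width: 13.7
grasp_force: 30.0
t: 8.87
ee_pos: [533.1, 236.6, 129.1]
orientation: [0.211, -3.134, -0.001]
ft_force: [-2.6, 2.2, 1.0]
width: 13.8
grasp_force: 30.0
t: 9.28
ee_pos: [533.1, 236.8, 129.1]
orientation: [0.428, -3.112, -0.001]
ft_force: [-4.6, 3.6, 2.6]
width: 13.9
grasp_force: 30.0
t 9.28 pos [533.1 236.8 129.1] yaw 1.844 tilt [-0.001  0.001] d [ 1.  -0.8  4.1] rz -0.003 F [-4.6  3.6  2.6] w 13.9 q6 -1.45
[0.69534097 0.80331658 0.06526516]
```

Now I release, lift and go back to the post. Then I check with the side view.

```bash
python3 jog.py '[[0,0,0,0,0,0],[0,0,0,0,0,0],[0,0,0,0,0,0],[0,0,-15,0,0,0],[0,0,-20,0,0,0]]' 40
python3 jog.py '[[0,0,-20,0,0,0],[0,0,-5,0,0,0.12],[0,0,0,0,0,0.12],[0,0,0,0,0,0.12],[0,0,0,0,0,0.12]]' >/dev/null
python3 jog.py '[[0,0,0,0,0,0.12],[0,0,0,0,0,0.12],[0,0,0,0,0,0.12],[0,0,0,0,0,0.12],[0,0,0,0,0,0.12]]' >/dev/null
python3 jog.py '[[0,0,0,0,0,0.12],[0,0,0,0,0,0.12],[0,0,0,0,0,0.12],[0,0,0,0,0,0.12],[0,0,0,0,0,0.12]]' >/dev/null
python3 jog.py '[[0,0,0,0,0,0.12],[0,0,0,0,0,0.12],[-20,0,0,0,0,0],[-20,0,0,0,0,0],[0,0,0,0,0,0]]' >/dev/null
python3 - <<'E'
from h import *
a=-1.54; A=np.array([532.8,236.3]); go((*(A+78*np.array([np.cos(a),np.sin(a)])),103),a+np.pi/2)
s=get_image("side"); i=s["img"]
cv2.imwrite("pics/s3.png",cv2.resize(i[230:400,220:420],None,fx=3.5,fy=3.5,interpolation=cv2.INTER_CUBIC)[:,:,::-1])
for a in(.176,.276,.376): print(a,(proj(s,(A[0]+55*np.cos(a),A[1]+55*np.sin(a),94))-(220,230))*3.5)
E
```

```text
t: 9.7
ee_pos: [532.6, 235.6, 162.4]
orientation: [0.429, -3.109, 0.002]
ft_force: [0.4, 0.2, -0.1]
width: 39.5
grasp_force: 0.0
t 11.37 pos [530.1 194.  188.4] yaw -0.076 tilt [-0.001 -0.001] d [-35.    7.8  85.5] rz -0.107 F [ 0.  -0.5  0.7] w 40.1 q6 0.41
0.176 [199.02731373 399.49417673]
0.276 [201.66016027 412.15363768]
0.376 [205.90000131 424.6095763 ]
```

View pics/s3.png

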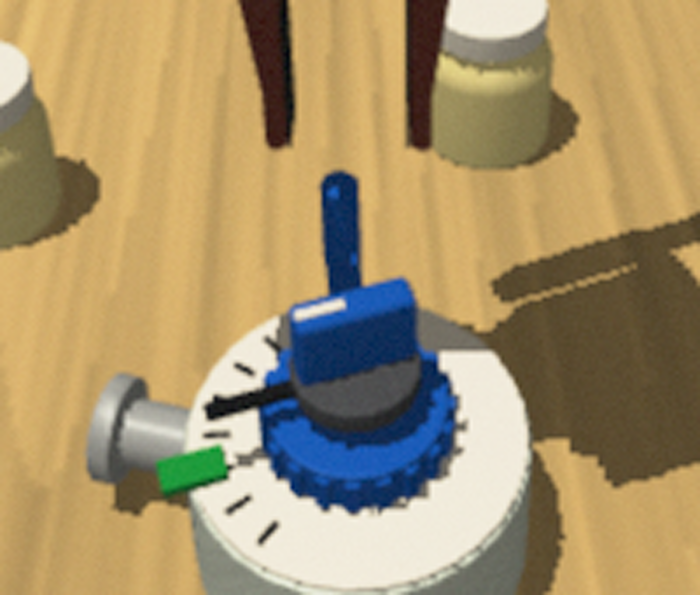

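The pointer tip is at (208,408). The prediction for 0.276 rad is (202,412), so it aims at the tab within about 2°. The post hasn't moved from (340,181), so I'll regrip it.

```bash
python3 jog.py '[[-17.5,4,0,0,0,0],[-17.5,4,0,0,0,0],[0,0,0,0,0,-0.1],[0,0,20,0,0,0],[0,0,0,0,0,0]]'
python3 jog.py '[[0,0,16,0,0,0],[0,0,16,0,0,0],[0,0,16,0,0,0],[0,0,16,0,0,0],[0,0,0,0,0,0]]'
python3 jog.py '[[0,0,0,0,0,0],[0,0,0,0,0,0],[0,0,0,0,0,0],[0,0,0,0,0,0],[0,0,0,0,0,0]]' 10
python3 -c "
from h import *
go((532.8,158.3,103),0.03)"
```

```text
t: 11.83
ee_pos: [535.0, 160.8, 166.7]
orientation: [-2.192, -2.248, 0.004]
ft_force: [-1.0, 0.3, -0.5]
width: 40.2
grasp_force: 0.0
t: 12.25
ee_pos: [534.3, 161.1, 102.4]
orientation: [-2.191, -2.248, 0.006]
ft_force: [-0.8, -0.2, 0.2]
width: 40.0
grasp_force: 0.0
t: 12.67
ee_pos: [535.9, 161.1, 105.6]
orientation: [-2.193, -2.25, -0.001]
ft_force: [-3.4, 0.9, 5.4]
width: 15.2
grasp_force: 30.0
t 12.67 pos [535.9 161.1 105.6] yaw 0.026 tilt [0. 0.] d [-2.8 -3.2  2.6] rz -0.004 F [-3.4  0.9  5.4] w 15.2 q6 0.24
```

```bash
python3 jog.py '[[0.4,-7.6,0,0,0,0.1],[0.4,-7.6,0,0,0,0.1],[0.4,-7.6,0,0,0,0.1],[0.4,-7.6,0,0,0,0.1],[0.4,-7.6,0,0,0,0.1]]'
python3 jog.py '[[0.4,-7.6,0,0,0,0.1],[0.4,-7.6,0,0,0,0.1],[0.4,-7.6,0,0,0,0.1],[0.4,-7.6,0,0,0,0.1],[0.4,-7.6,0,0,0,0.1]]'
python3 -c "
from h import *
go((465,199.7,103),-1.074)"
```

```text
t: 13.08
ee_pos: [499.6, 168.3, 105.6]
orientation: [2.682, 1.631, 0.001]
ft_force: [0.8, -8.4, 4.7]
width: 15.6
grasp_force: 30.0
t: 13.5
ee_pos: [470.0, 193.0, 105.5]
orientation: [3.003, 0.916, -0.003]
ft_force: [-3.8, -9.5, 11.6]
width: 15.3
grasp_force: 30.0
t 13.5 pos [470.  193.  105.5] yaw -0.979 tilt [-0.002 -0.002] d [-0.4 -8.4  2.5] rz 0.095 F [-3.8 -9.5 11.6] w 15.3 q6 1.35
```

```bash
python3 jog.py '[[0.2,-4,0,0,0,0.05],[0.2,-4,0,0,0,0.05],[0,-2,0,0,0,0],[0,-1,0,0,0,0],[0,0,0,0,0,0]]'
python3 -c "
from h import *
go((465,199.7,103),-1.074)"
```

```text
t: 13.92
ee_pos: [464.5, 202.8, 105.5]
orientation: [3.044, 0.772, -0.004]
ft_force: [-6.2, -8.5, 10.9]
width: 15.2
grasp_force: 30.0
t 13.92 pos [464.5 202.8 105.5] yaw -1.074 tilt [-0.002 -0.002] d [-1.   2.9  2.5] rz 0.000 F [-6.2 -8.5 10.9] w 15.2 q6 1.46
```

```bash
python3 jog.py '[[0,-2,0,0,0,0],[0,-2,0,0,0,0],[0,0,0,0,0,0]]'
python3 -c "
from h import *
go((465,199.7,103),-1.074)"
```

```text
t: 14.17
ee_pos: [463.2, 205.0, 105.4]
orientation: [3.041, 0.773, -0.003]
ft_force: [-1.3, -17.2, 9.9]
width: 15.3
grasp_force: 30.0
t 14.17 pos [463.2 205.  105.4] yaw -1.073 tilt [-0.001 -0.004] d [-1.   5.5  2.4] rz 0.001 F [ -1.3 -17.2   9.9] w 15.3 q6 1.47
```

The force has risen, so the ring is at its stop. I'll release, back off and check.

```bash
python3 jog.py '[[0,0,0,0,0,0],[0,0,0,0,0,0],[0,0,0,0,0,0],[0,0,-10,0,0,0],[0,0,-20,0,0,0]]' 44
python3 jog.py '[[0,0,-30,0,0,0],[0,0,-30,0,0,0],[-30,0,0,0,0,0],[-30,0,0,0,0,0],[-30,0,0,0,0,0]]'
python3 jog.py '[[-30,0,0,0,0,0],[-30,0,0,0,0,0],[0,0,0,0,0,0],[0,0,0,0,0,0]]'
python3 - <<'E'
from h import *
s=get_image("side"); i=s["img"]; A=(532.6,236)
cv2.imwrite("pics/s4.png",cv2.resize(i[230:400,220:420],None,fx=3.5,fy=3.5,interpolation=cv2.INTER_CUBIC)[:,:,::-1])
for r in (-.1,0,.1):
  a=-2.652+r; print(r,(proj(s,(A[0]+80*np.cos(a),A[1]+80*np.sin(a),110))-(220,230))*3.5)
for a in(.176,.276,.376): print(a,(proj(s,(A[0]+55*np.cos(a),A[1]+55*np.sin(a),94))-(220,230))*3.5)
E
```

```text
t: 14.58
ee_pos: [462.4, 207.2, 133.8]
orientation: [3.045, 0.772, -0.006]
ft_force: [-0.2, -0.3, -0.6]
width: 42.7
grasp_force: 0.0
t: 15.0
ee_pos: [384.2, 164.6, 195.9]
orientation: [-3.045, -0.773, -0.003]
ft_force: [-0.6, 0.4, -0.0]
width: 44.2
grasp_force: 0.0
t: 15.33
ee_pos: [331.2, 135.9, 195.4]
orientation: [-3.045, -0.772, -0.002]
ft_force: [0.6, 1.0, 0.5]
width: 44.1
grasp_force: 0.0
-0.1 [547.18081143 264.6325555 ]
0 [535.22985436 250.58996669]
0.1 [521.84349399 237.67819216]
0.176 [199.64677263 398.7559697 ]
0.276 [202.28398752 411.40178679]
0.376 [206.52723154 423.84415554]
```

View pics/s4.png

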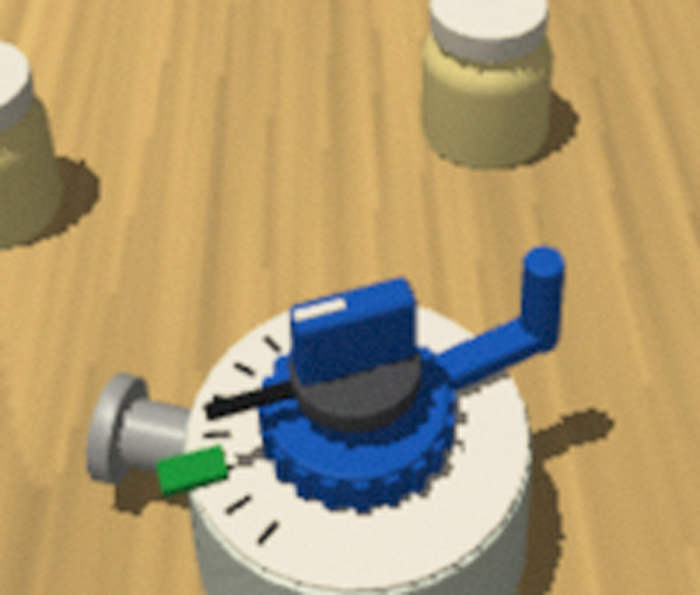

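The post is at (543,254), at or slightly past its starting spot, so the ring is tight. The pointer is still on the tab at (208,408), and the arm is clear of everything.

```bash
python3 -c "
from workcell import ctrl, get_image
print(ctrl.close_job())"
```

```text
the job is handed in; nothing more can be done
None
```

The job is handed in, with no verdict shown: I loosened the blue ring to about 1.1 rad, turned the knob to within about 2° of the green tab, swung the ring back to its stop and let go, without touching the red doser.

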